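# Drift the dowel out of a brush-roller hub

## Task

Turn the hub (it has a handle) between its centres until the black mark faces straight up, so that its cross bore lies level. Then take the brass drift from its wooden cradle and, thin end first, push the dowel right through the bore so that it comes out on the far side and drops into the catch tray; push the dowel with the drift only, never with the gripper. Lay the drift back in its cradle as it was, leave the mark facing up, and leave everything else on the bench where it is.

Things in the scene. Friction and masses are not known exactly. Their poses are not given: they have to be found in the camera images.
- hub (a joint): Angle of the hub about the level line between the two centres (the x axis of stand), rad. 0: handle and black mark straight up, bore level. Positive: the handle leans to the -y side of the stand (the drift's side), and the tray end of the bore is raised. Stiff friction (0.3 N m; some 3 N near the tip of the handle) holds it wherever it is left; no spring. Starts 0.22 to 0.38 to the positive side. Stops at -0.7 and 0.7.
- bore (a point): Middle of the hub, on its turning axis, 100 mm above the bench, and the middle of the bore. Axes turn with the hub: x along the turning axis, y along the bore towards the tray side, z towards the black mark and the handle. The hub is a steel block 60 (x) by 70 (y, the bore's length) by 60 (z), with a round bore of 25 mm diameter right through along y. The black mark is a 4 mm wide line along x on its top face.
- handle_tip (a point): Tip of the hub's handle, a flat upright steel bar 18 mm (x) by 10 mm (y), rising from the hub's top face (30 mm from the axis) to this tip, 115 mm from the axis. Axes as bore. Grip it by its two 18 mm wide faces (closing along y).
- stand: Fixture, fixed to the bench; origin on the bench straight below bore. x: along the line of the centres; y: from the drift's entry side to the tray side. Two blue posts stand at x = -98 and +98 mm (34 mm thick in x, 60 in y, 120 high, round caps to x = 129 mm); between them all is free above the tray. Base plate 260 x 90 x 8.
- tray (a point): Centre of the inner floor of the open catch tray, 12 mm above the bench; axes as stand. Inside it measures 122 mm (x) by 232 mm (y); rim 36 mm above this floor. It runs under the hub and out to +y: from 31 mm before to 201 mm beyond the hub's axis.
- dowel: Plain steel dowel, 20 mm diameter, 60 mm long, loose fit in the bore and wholly inside it at the start, held by its own friction; 0.1 to 0.2 kg. Origin at its middle, y along its length.
- drift: Brass drift rod, 200 mm long, 0.36 kg: handle 22 mm diameter from y = -60 to +18 mm, then a shank of 14 mm diameter to the tip at y = +140 mm. Origin on its axis in the handle, 60 mm from its butt end; y points to the tip. It lies level in its cradle with its axis 55 mm above the bench. Balance point about 18 mm from the origin towards the tip.
- drift_tip (a point): The thin end's centre, y = +140 mm on the drift.
- cradle: Wooden cradle, fixed to the bench; origin on the bench straight below the drift's origin when that is home; y towards the drift's tip. Base 60 (x) x 200 (y, from -65 to +135) x 8 mm, with two open vees, 12 mm thick, at y = -45 (under the handle) and y = +95 (under the shank), reaching about 28 mm either side in x and up to 70 mm above the bench at most. Between y = -38 and +88 both sides of the drift are free.
- scrub_brush: Bystander: block scrubbing brush, wooden back, 55 x 140 x 42 (mm). Origin under its middle.
- bowl: Bystander: open steel bowl, 120 across, 55 high (mm). Origin under its middle.
- spare_pin: Bystander: short thick steel pin standing on end, 24 across, 60 high (mm). Origin under its middle.
- wrench: Bystander: open wrench, 170 long, lying flat (mm).
- cleaner: Bystander: closed white bottle, 64 across, 170 high (mm). Origin under its middle.
- collar: Bystander: dark steel ring, 70 across, 25 high (mm). Origin under its middle.
- brush_wheel: Bystander: round brush wheel lying flat, 90 across, 34 high (mm). Origin under its middle.
There are look-alikes about, which are no part of the job. There is more than one size of the drift; the one meant has the size given above.

How it is judged:
By the outcome, as a careful person would: the job done as asked, in the order asked, and still so for the second after the job is handed in, with the robot touching nothing.
It also fails if it takes over 54 s, if anything falls off the work surface, if the arm or the gripper's body presses on something with over 40 N, if the wrist force passes 120 N, or if a joint passes its speed limit or range.

## Robot

A 6-joint arm with a two-finger parallel gripper is mounted at the origin on the work surface. World frame = base frame: x ahead of the robot, y to its left, z up, the work surface at z = 0. Lengths are in m, angles in rad, forces in N, time in s.
With the tool pointing down it reaches from about 0.35 to 1 m from the base axis. Payload 7.1 kg.
Tool frame: the origin (TCP) lies between the finger pads; the fingertips stand 22 mm ahead of it and the grasp point (between the pads) lies 3 mm ahead of it; x points along the fingers, y is the direction in which the jaws open and shut, and the axes are right-handed (so a half turn about x gives the same grasp; the last joint's range is limited). The gripper opens to 85 mm and grips with 20 to 120 N. Pads are 22 mm wide; open, the fingers measure 114 mm over their backs; the gripper's body (76 mm by 85 mm) begins 54 mm behind the grasp point. The pads swing forward as they close: fully open they stand 13 mm farther back than shut.
Start: joints at [-1.204, 0.423, 1.63, -0, 1.089, -0.019], TCP at [0.235, -0.579, 0.253] pointing down, gripper open.
Joint ranges: [-3, 3], [-0.9, 2.11], [0.09, 2.58], [-1.31, 4.45], [0.11, 2.69], [-2.54, 2.54]. Speed limits (rad/s): [2.39, 2.39, 3.01, 3.14, 3.14, 3.14].

## Interface

Orientations are given as a rotation vector (axis times angle).
In Python, from rig import manip gives the robot as it stands. The module is installed in compiled form; this text tells all that it offers. Calls block until the motion is done:
- manip.move_to(position, orientation): joint-space move of the TCP to a pose.
- manip.servo_line(position, orientation=None, rate=0.15): straight line of the TCP; orientation=None keeps the orientation; rate is the mean speed in m/s.
- manip.set_joints(angles): joint-space move.
- manip.command_gripper(opening, f_grip=None): finger opening in m; f_grip is the grip in N (None keeps the last); returns when the fingers have stopped.
- manip.hold(seconds).
- manip.solve_ik(position, orientation): joint angles nearest the present ones, or None.
- manip.camera(name): name is "side" or "top"; returns a dict with "image" (384x512x3 uint8, red, green, blue), "fx", "fy", "cx", "cy" (pixels), "cam_to_world" (4x4, takes a point from camera to world coordinates). Camera axes: x right, y down, z forward; pixel columns grow to the right and rows downward; lengths in m; the calibration is good to about 2 mm. A picture is of the moment at which its call begins. There is no depth.
A pose or a line that the arm cannot do raises manip.IKError and nothing moves.
- manip.sign_off(): hands the job in, once; it reports no verdict.
Readings, each from a call of its own:
- manip.get_time(): time.
- manip.get_joint_positions(): joint angles.
- manip.get_joint_vel(): joint speeds.
- manip.get_tau(): joint torques, N m.
- manip.get_position(): TCP position.
- manip.get_ee_rot(): TCP orientation.
- manip.get_contact_force(): force on the tool from outside, world axes, zero at the start.
- manip.get_torque(): the same for the moment, N m.
- manip.get_width(): finger opening in m.
Only numpy, scipy, OpenCV 4.12 (cv2) and the standard library are available. Lean on these libraries where they do the work, as an engineer would, in place of code of your own. Each camera call takes 0.05 s, during which the arm holds its last target. There are 200 camera calls.

## Working session

There is one attempt and no reset: what is moved stays moved. The work goes in short steps, each a Python script; the robot and the scene stay as the last script left them, time stands still between calls to the robot, and variables do not carry over. Pictures are saved under pics/ and viewed, about 8 in all and at most 12, crops included, and the job is handed in when it is done.

```bash
mkdir -p pics; cat > h.py <<'E'
import numpy as np, cv2
from rig import manip
from scipy.spatial.transform import Rotation as R
def snap(n):
    c=manip.camera(n); return c
def save(c,fn,crop=None,s=1):
    im=c["image"][:,:,::-1]
    if crop: x0,y0,x1,y1=crop; im=im[y0:y1,x0:x1]
    cv2.imwrite("pics/"+fn,cv2.resize(im,None,fx=s,fy=s,interpolation=cv2.INTER_CUBIC))
def ray(c,u,v):
    T=np.array(c["cam_to_world"]); d=T[:3,:3]@np.array([(u-c["cx"])/c["fx"],(v-c["cy"])/c["fy"],1]); return T[:3,3],d
def atz(c,u,v,z):
    o,d=ray(c,u,v); return o+d*(z-o[2])/d[2]
def proj(c,p):
    T=np.array(c["cam_to_world"]); q=T[:3,:3].T@(np.asarray(p)-T[:3,3]); return np.array([c["fx"]*q[0]/q[2]+c["cx"],c["fy"]*q[1]/q[2]+c["cy"]])
def tri(c1,p1,c2,p2):
    o1,d1=ray(c1,*p1);o2,d2=ray(c2,*p2);d1/=np.linalg.norm(d1);d2/=np.linalg.norm(d2)
    t=np.linalg.lstsq(np.c_[d1,-d2],o2-o1,rcond=None)[0]; a=o1+d1*t[0];b=o2+d2*t[1]; return (a+b)/2,np.linalg.norm(a-b)
E
python3 - <<'E'
from h import *
import pickle
t=snap("top");s=snap("side")
pickle.dump((t,s),open("c0.pkl","wb"))
save(t,"t0.png",s=1.56);save(s,"s0.png",s=1.56)
for c in(t,s): print(c["fx"],c["cx"],c["cy"],np.round(c["cam_to_world"],3).tolist())
print(manip.get_time(),manip.get_ee_rot(),manip.get_contact_force())
E
```

```text
389.0263269153661 258.5616950284956 189.95374698431678 [[0.024, -0.994, 0.11, 0.365], [-1.0, -0.023, 0.009, -0.011], [-0.006, -0.11, -0.994, 1.339], [0.0, 0.0, 0.0, 1.0]]
351.72484260474585 258.39048158792264 188.28077470618737 [[-0.983, -0.101, 0.153, 0.354], [-0.183, 0.614, -0.768, 0.677], [-0.016, -0.783, -0.622, 0.735], [0.0, 0.0, 0.0, 1.0]]
0.1 [ 2.01034094  0.39409379 -2.01082547] [-0.00527068  0.18264184 -0.37645289]
```

View pics/t0.png

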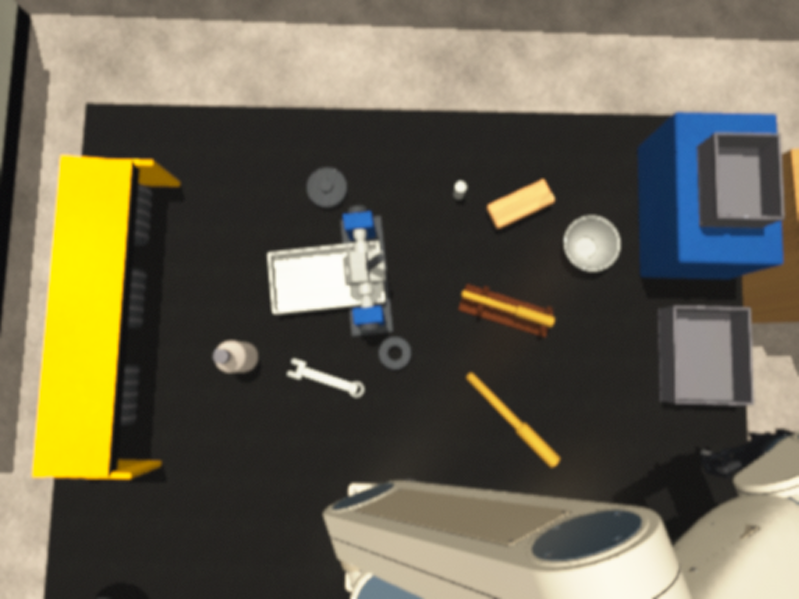

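View pics/s0.png

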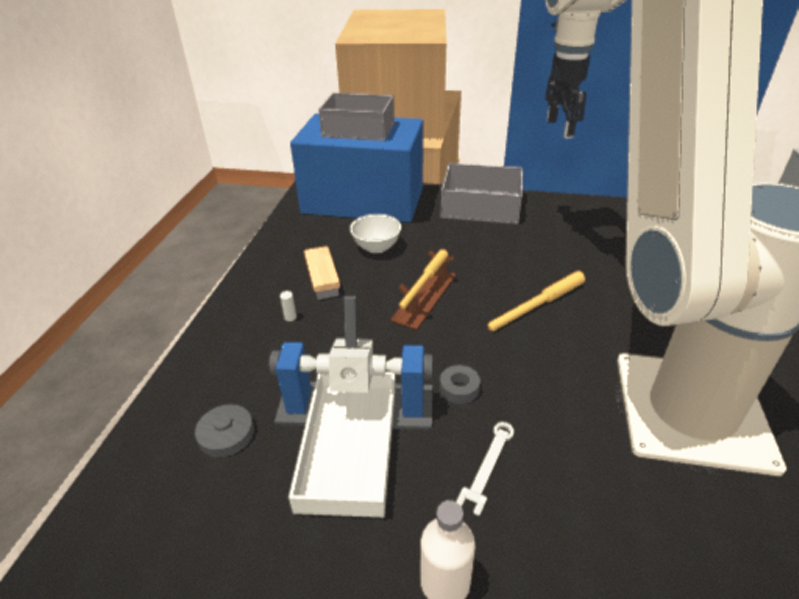

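```bash
python3 - <<'E'
from h import *
import pickle
t,s=pickle.load(open("c0.pkl","rb"))
a=cv2.resize(t["image"][125:225,165:365][:,:,::-1],None,fx=4,fy=4,interpolation=cv2.INTER_CUBIC)
cv2.imwrite("pics/t1.png",a)
a=cv2.resize(s["image"][150:280,170:300][:,:,::-1],None,fx=4.6,fy=4.6,interpolation=cv2.INTER_CUBIC)
cv2.imwrite("pics/s1.png",a)
E
```

```text
(no output)
```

View pics/t1.png

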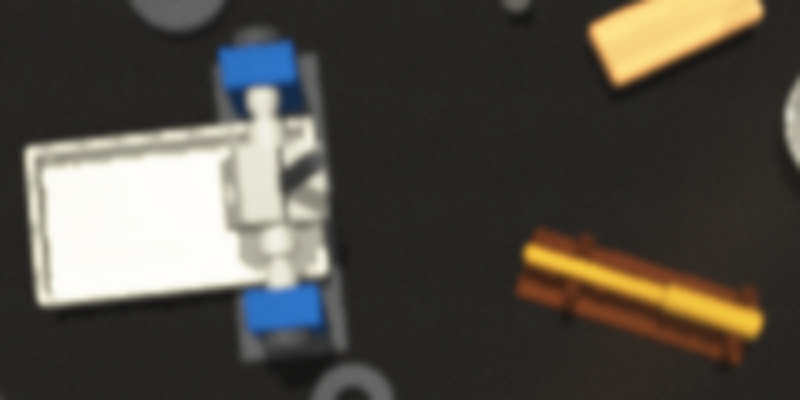

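View pics/s1.png

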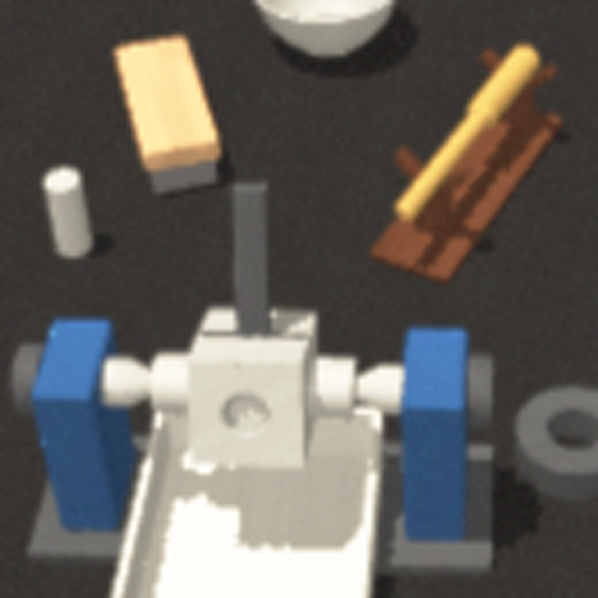

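```bash
cat > m.py <<'E'
from h import *
import pickle
from scipy.optimize import least_squares
t,s=pickle.load(open("c0.pkl","rb"))
T=lambda u,v:np.array([165+u/4,125+v/4]); S=lambda u,v:np.array([170+u/4.6,150+v/4.6])
obs=[]
for sx,cs in((1,[(220,48),(295,40),(300,82),(226,90)]),(-1,[(243,292),(320,283),(325,325),(248,333)])):
    for (a,b),q in zip([(1,1),(1,-1),(-1,-1),(-1,1)],cs): obs.append((t,[sx*98e-3+a*17e-3,b*.03,.12],T(*q)))
for sx,cs in((1,[(52,320),(112,320),(95,382),(35,382)]),(-1,[(408,328),(466,328),(466,408),(405,408)])):
    for (a,b),q in zip([(1,-1),(-1,-1),(-1,1),(1,1)],cs): obs.append((s,[sx*98e-3+a*17e-3,b*.03,.12],S(*q)))
def W(x,p): return np.array([x[0],x[1],0])+R.from_euler('z',x[2]).apply(p)
f=lambda x:np.concatenate([proj(c,W(x,p))-q for c,p,q in obs])
r=least_squares(f,[.6,0.05,0],loss='soft_l1'); x=r.x
print("stand",x,np.round(f(x).reshape(-1,2),1).tolist())
a,ea=tri(t,T(525,253),s,S(403,213));b,eb=tri(t,T(762,325),s,S(530,52))
print("drift tip",a,ea,"butt",b,eb,np.linalg.norm(a-b))
A=atz(t,*T(525,253),.055);B=atz(t,*T(762,325),.055);print(A,B,np.linalg.norm(A-B))
A=atz(s,*S(403,213),.055);B=atz(s,*S(530,52),.055);print(A,B,np.linalg.norm(A-B))
for th in(.22,.3,.38):
    p=W(x,[0,-.115*np.sin(th),.1+.115*np.cos(th)]); print(th,(proj(s,p)-[170,150])*4.6,(proj(t,p)-[165,125])*4)
E
python3 m.py
```

```text
stand [0.55789623 0.08344555 0.12273871] [[0.0, -0.0], [-0.1, 0.1], [-0.3, 0.0], [-0.5, -0.2], [-0.3, -0.4], [-0.5, -0.0], [-0.8, 0.2], [-0.5, 0.1], [0.9, -2.0], [1.0, -1.6], [-0.3, 2.0], [-1.1, 1.5], [-0.0, -1.4], [0.9, -1.0], [0.1, -0.9], [-0.9, -1.4]]
drift tip [ 0.51664944 -0.12464703  0.054299  ] 0.0003600572539133886 butt [ 0.4592369  -0.32032786  0.0573325 ] 0.003514404612172194 0.2039519325305802
[ 0.51638686 -0.12460325  0.055     ] [ 0.46116918 -0.320804    0.055     ] 0.20382277625811882
[ 0.51666414 -0.12382501  0.055     ] [ 0.45782702 -0.32371619  0.055     ] 0.20837055729303613
0.22 [247.31177468 193.09275365] [295.45265467 162.28652413]
0.3 [250.03146882 185.83734995] [307.66335788 161.65500497]
0.38 [252.74233521 180.03096108] [319.56880045 161.22034683]
```

Look-alikes for the drift (1.56x top picture): the rod in the cradle at (508,305), about 200 mm long, and the loose rod on the bench at (513,420), about 270 mm long. I choose the one in the cradle, and the close crop confirms it, with its thin end at crop (525,253) towards the hub. Other near matches: the standing pin at (460,188) is not the dowel, and the grey bins at right are not the tray. The handle leans about 0.33 rad. Next I turn the hub.

```bash
cat >> h.py <<'E'
ST=np.array([.5579,.0834,0]);YAW=.1227
def hubpose(th,r,flip):
    H=R.from_euler('z',YAW)*R.from_euler('x',th); M=H.as_matrix()
    X=-M[:,2];Y=M[:,1]*flip
    return ST+[0,0,.1]+M[:,2]*r, R.from_matrix(np.c_[X,Y,np.cross(X,Y)]).as_rotvec()
def down(yaw,flip):  # rod/along axis yaw (direction y of frame), jaws close along frame x
    M=R.from_euler('z',yaw).as_matrix();X=np.array([0,0,-1.]);Y=M[:,0]*flip
    return R.from_matrix(np.c_[X,Y,np.cross(X,Y)]).as_rotvec()
def W(p): return ST+R.from_euler('z',YAW).apply(p)
E
python3 - <<'E'
from h import *
q=np.array(manip.get_joint_positions())
for f in(1,-1):
    print(f,[np.round(manip.solve_ik(*hubpose(th,r,f)),2) if manip.solve_ik(*hubpose(th,r,f)) is not None else None for th,r in((.33,.18),(.33,.098),(0,.098))])
    for p,y in(([.478,-.259,.058],-.278),(W([0,-.195,.1]),YAW),(W([0,-.08,.1]),YAW)):
        s=manip.solve_ik(p,down(y,f)); print("d",f,None if s is None else np.round(s,2))
E
```

```text
1 [array([-0.13,  0.35,  1.73,  0.35,  1.16, -1.98]), array([-0.09,  0.45,  1.8 ,  0.39,  1.  , -2.01]), array([ 0.13,  0.41,  1.81, -0.  ,  0.93, -1.57])]
d 1 [-0.52  0.61  1.91 -0.    0.63 -0.24]
d 1 [-0.21  0.59  1.79  0.    0.77 -0.33]
d 1 [-0.01  0.56  1.84  0.    0.74 -0.14]
-1 [array([-0.13,  0.35,  1.73,  0.35,  1.16,  1.16]), array([-0.09,  0.45,  1.8 ,  0.39,  1.  ,  1.13]), array([0.13, 0.41, 1.81, 0.  , 0.93, 1.58])]
d -1 None
d -1 None
d -1 None
```

```bash
python3 - <<'E'
from h import *
f=-1
manip.command_gripper(.085)
manip.move_to(*hubpose(.33,.19,f)); print(manip.get_time())
p,o=hubpose(.33,.098,f); manip.servo_line(p,o,rate=.15)
manip.command_gripper(0.0,60); print(manip.get_width(),manip.get_contact_force(),manip.get_time())
for th in(.24,.16,.08,0):
    p,o=hubpose(th,.098,f); manip.servo_line(p,o,rate=.08)
manip.hold(.2)
print(manip.get_contact_force(),manip.get_torque(),manip.get_width(),manip.get_time())
manip.command_gripper(.06)
p,o=hubpose(0,.2,f); manip.servo_line(p,o,rate=.2)
manip.move_to([.478,-.259,.16],down(-.278,1)); print(manip.get_time())
import pickle
t=snap("top");s=snap("side");pickle.dump((t,s),open("c1.pkl","wb"))
a=cv2.resize(t["image"][115:215,165:265][:,:,::-1],None,fx=4,fy=4,interpolation=cv2.INTER_CUBIC)
b=cv2.resize(s["image"][170:270,170:270][:,:,::-1],None,fx=4,fy=4,interpolation=cv2.INTER_CUBIC)
cv2.imwrite("pics/c1.png",np.hstack([a,b]))
for c,o,n in((t,(165,115),"top"),(s,(170,170),"side")):
  for th in(-.05,0,.05):
    M=R.from_euler('x',th).as_matrix()
    g=lambda p:((proj(c,W(M@np.array(p)+[0,0,.1]))-o)*4+[400*(n=="side"),0]).round(1)
    print(n,th,"tip",g([0,0,.115]),"mark",g([.025,0,.03]),"farbot",g([-.03,.035,-.03]),g([-.03,.035,.03]),"bore",g([0,.035,0]))
E
```

```text
2.7583
0.009240198539226094 [-1.56590114  2.40750169  5.86206113] 4.2
[-6.49796661  6.14563502 12.69891926] [1.20523153 0.80576342 0.2651461 ] 0.009202820165605903 5.4083
8.1917
top -0.05 tip [253.4 205.8] mark [264.9 192.5] farbot [238.  275.2] [227.1 266. ] bore [229.4 234. ]
top 0 tip [261.2 205. ] mark [266.8 192.3] farbot [235.9 275.1] [228.7 265.5] bore [229.1 233.7]
top 0.05 tip [269.  204.3] mark [268.7 192.1] farbot [234. 275.] [230.5 265. ] bore [229.  233.3]
side -0.05 tip [607.3 118.2] mark [579.1 218.1] farbot [668.  328.4] [661.9 264.6] bore [616.  295.5]
side 0 tip [608.7 111.6] mark [579.5 216.3] farbot [667.5 328.4] [662.  260.7] bore [615.7 293.6]
side 0.05 tip [610.1 105.4] mark [579.8 214.7] farbot [667.1 328.3] [662.2 256.8] bore [615.5 291.5]
```

View pics/c1.png

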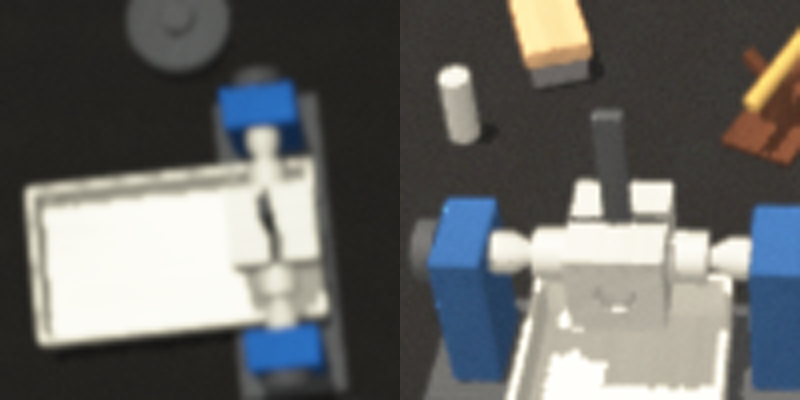

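The handle now stands upright: its tip is at crop (608,115) in side and (265,200) in top. The two views imply about -0.02 and +0.02 rad, so 0 within measuring error. Next I grip the drift.

```bash
python3 - <<'E'
from h import *
import pickle
G=np.array([.4794,-.2542,.058])
manip.servo_line(G+[0,0,.1],down(-.278,1),rate=.2)
manip.command_gripper(.06)
manip.servo_line(G,rate=.15)
manip.command_gripper(0,90); print(manip.get_width(),manip.get_contact_force())
f0=np.array(manip.get_contact_force())
manip.servo_line(G+[0,0,.11],rate=.15); manip.hold(.1)
print(manip.get_width(),np.array(manip.get_contact_force()),manip.get_torque())
manip.move_to(W([0,-.21,.168]),down(YAW,1))
manip.servo_line(W([0,-.21,.103]),rate=.15)
manip.hold(.1);print(manip.get_position(),W([0,-.21,.103]),manip.get_time())
t=snap("top");s=snap("side");pickle.dump((t,s),open("c2.pkl","wb"))
a=cv2.resize(t["image"][115:215,205:305][:,:,::-1],None,fx=4,fy=4,interpolation=cv2.INTER_CUBIC)
b=cv2.resize(s["image"][140:240,180:280][:,:,::-1],None,fx=4,fy=4,interpolation=cv2.INTER_CUBIC)
cv2.imwrite("pics/c2.png",np.hstack([a,b]))
for c,o,n in((t,(205,115),"top"),(s,(180,140),"side")):
    g=lambda p:((proj(c,W(np.array(p)))-o)*4+[400*(n=="side"),0]).round(1)
    print(n,"tip",g([0,-.075,.1]),"rod@-.19",g([0,-.19,.1]),"face",g([0,-.035,.1]))
E
```

```text
0.019537620263203284 [-1.61269629  0.51300015  6.45682633]
0.019321920539748835 [ 0.04783421  0.82957108 -3.49167224] [-0.05251326 -0.01377659  0.02065748]
[ 0.58436865 -0.12557849  0.10412879] [ 0.58360239 -0.12502118  0.103     ] 12.4
top tip [205.  220.3] rod@-.19 [347.  206.2] face [155.6 225.1]
side tip [598.4 291.1] rod@-.19 [618.1 184.9] face [590.7 332.9]
```

View pics/c2.png

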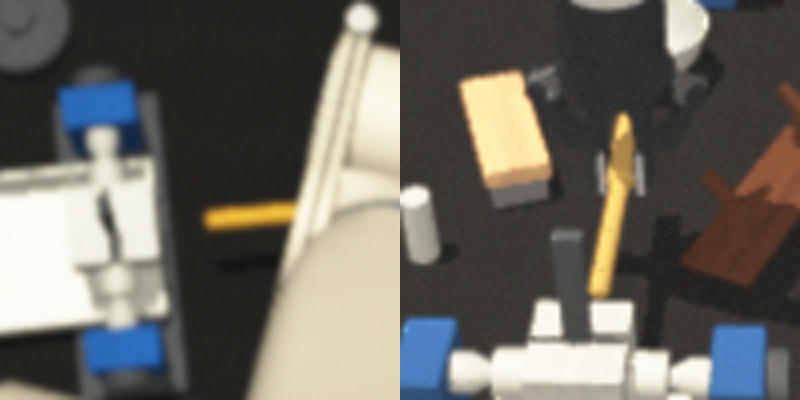

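The drift is level and aligned. Its tip is at top (205,219) and side (598,293), within 2 crop px of the predicted positions. Next I push.

```bash
python3 - <<'E'
from h import *
import pickle
f0=np.array(manip.get_contact_force())
for y in(-.165,-.15,-.13,-.11,-.095,-.08):
    manip.servo_line(W([0,y,.102]),rate=.06)
    print(y,np.round(np.array(manip.get_contact_force())-f0,1),np.round(manip.get_torque(),2))
manip.hold(.3);print(manip.get_time())
t=snap("top");s=snap("side");pickle.dump((t,s),open("c3.pkl","wb"))
a=cv2.resize(t["image"][115:215,165:265][:,:,::-1],None,fx=4,fy=4,interpolation=cv2.INTER_CUBIC)
b=cv2.resize(s["image"][180:330,160:310][:,:,::-1],(400,400),interpolation=cv2.INTER_CUBIC)
cv2.imwrite("pics/c3.png",np.hstack([a,b]))
E
```

```text
-0.165 [0.3 0.8 0.1] [-0.07  0.01  0.03]
-0.15 [ 0.7 -0.2 -1.4] [-0.   -0.    0.02]
-0.13 [ 0.5  1.4 -0.4] [-0.05 -0.   -0.  ]
-0.11 [ 0.1  0.9 -1.1] [-0.05  0.03  0.02]
-0.095 [ 0.4  1.6 -0.6] [-0.02  0.    0.01]
-0.08 [-0.3  0.  -0.9] [-0.14 -0.02 -0.03]
15.8667
```

View pics/c3.png

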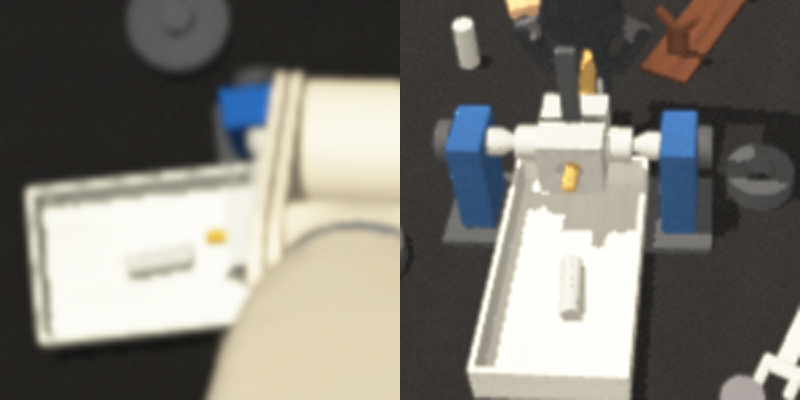

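The dowel lies in the tray (top (160,261), side (571,287)) and the drift tip shows out of the bore's far side. Next I withdraw the drift and lay it back.

```bash
python3 - <<'E'
from h import *
import pickle
G=np.array([.4794,-.2542,.058])
manip.servo_line(W([0,-.21,.102]),rate=.12)
manip.servo_line(W([0,-.21,.168]),rate=.15)
manip.move_to(G+[0,0,.11],down(-.278,1))
manip.servo_line(G+[0,0,.015],rate=.12)
manip.servo_line(G+[0,0,.0005],rate=.04);manip.hold(.2)
print(manip.get_contact_force(),manip.get_position())
manip.command_gripper(.06)
manip.servo_line(G+[0,0,.12],rate=.15)
manip.move_to([.3,-.5,.3],down(-.278,1)); manip.hold(.3)
print(manip.get_time())
t=snap("top");s=snap("side");pickle.dump((t,s),open("c4.pkl","wb"))
a=cv2.resize(t["image"][115:235,165:365][:,:,::-1],None,fx=4,fy=4,interpolation=cv2.INTER_CUBIC)
cv2.imwrite("pics/t4.png",a)
a=cv2.resize(s["image"][150:280,170:300][:,:,::-1],None,fx=4.6,fy=4.6,interpolation=cv2.INTER_CUBIC)
cv2.imwrite("pics/s4.png",a)
E
```

```text
[-0.5428589   0.63203446  6.128882  ] [ 0.47981303 -0.25441471  0.05901912]
23.1
```

View pics/t4.png

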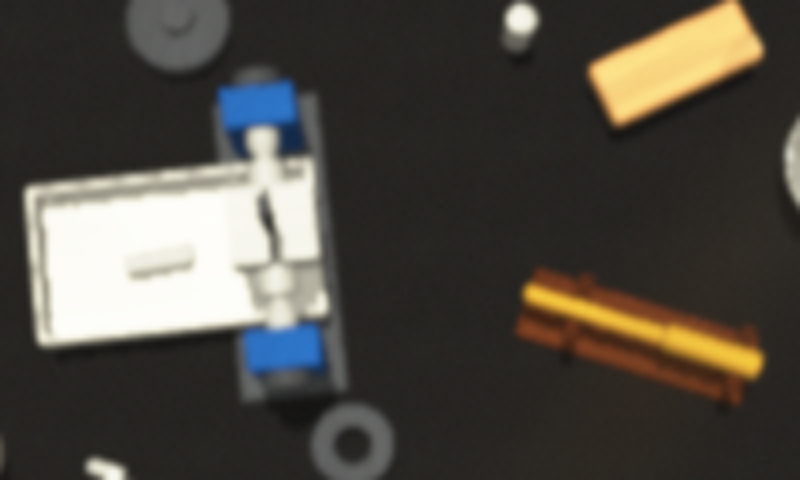

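View pics/s4.png

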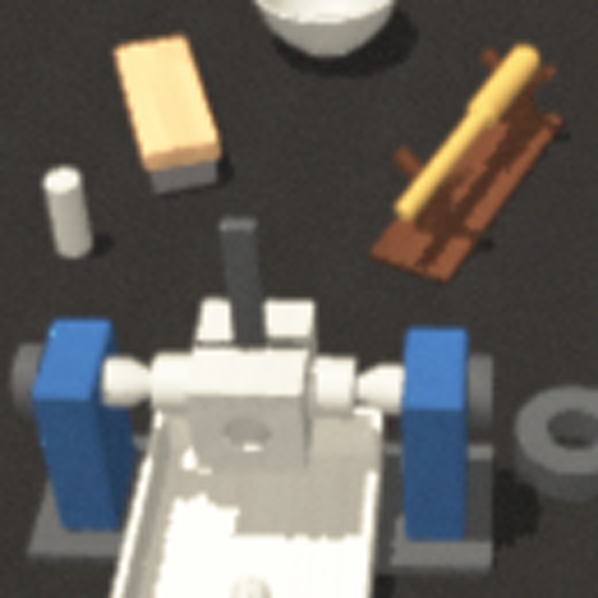

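The drift is back on the same pixels as at the start: tip (403,213), butt (530,52). The handle tip hasn't moved since the turn (239,222), and the dowel is in the tray at (160,261). I hand in.

```bash
python3 -c "
from rig import manip
manip.sign_off();print(manip.get_time())"
```

```text
the job is handed in; nothing more can be done
the job is handed in; nothing more can be done
```

The job is done and handed in; the last clock reading before handing in was 23.1 s, out of the 54 s allowed. I turned the hub by its handle to mark up, then took the 200 mm drift from its cradle. With it, thin end first, I pushed the dowel through the bore into the tray, and I laid the drift back in its cradle.

Last checks:
- **Dowel:** it lies in the tray.
- **Drift:** it is back on its starting pixels in both cameras.
- **Hub:** it did not move during the push. The side view put it at about -0.02 rad and the top view at about +0.02 rad. They disagree in sign, but both are within measuring error of 0.
- **Bystanders:** those in the final crops (pin, brush, bowl, collar, brush wheel) look unmoved. The bottle and most of the wrench lay outside the crops and I did not check them again.
- **Forces:** the contact forces I read, at each stop and not continuously, stayed under 20 N. During the push they were about 1–2 N.

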